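Empty the stopper tray through the discard hopper and hold its spring arm open

ROBOT

A 6-joint arm with a two-finger parallel gripper is mounted at the origin on a cart in front of the work surface, level with it; the furniture and walls round the work are solid. World frame = base frame: x ahead of the robot, y to its left, z up, the work surface at z = 0. Lengths are in m, angles in rad, forces in N, time in s.
With the tool pointing down it reaches from about 0.225 to 0.875 m from the base axis. Payload 3.4 kg.
Tool frame: the origin (TCP) lies on the centre line of the jaws, within the pads' length; the fingertips stand 11 mm ahead of it and the grasp point (between the pads) lies 8 mm behind it; z points along the fingers, y is the line along which they close (so a half turn about z gives the same grasp; the last joint's range is limited). The gripper opens to 85 mm and grips with 20 to 120 N. Pads are 22 mm wide; open, the fingers measure 114 mm over their backs; the gripper's body (76 mm by 85 mm) begins 54 mm behind the grasp point. The pads swing forward as they close: fully open they stand 13 mm farther back than shut.
Start: joints at [1.197, 0.276, 1.505, -0, 1.361, -0.121], TCP at [0.144, 0.557, 0.242] pointing down, gripper open.
Joint ranges: [-2.89, 2.89], [-0.75, 2.08], [0.22, 2.7], [-1.18, 4.32], [0.11, 2.71], [-2.7, 2.7]. Speed limits (rad/s): [2.57, 2.57, 3.14, 3.14, 3.14, 3.14].

INTERFACE

Orientations are given as a unit quaternion [w, x, y, z].
In Python, from rig import manip, eyes, job gives the robot as it stands.
- The arm moves only by the tool drive_tool, never from a script. Its argument "rows" is a list of rows, each a list of 3 entries, a list of its own where there are three numbers: the turn, a rotation vector about the world's x, y, z in rad, then the shift along the world's x, y, z in cm, then the finger opening in cm, from 0 to 8.54. A call has 1 to 8 rows; each row shifts and turns the commanded pose from where the row before left it; what a row does not reach is not made up. A row lasts 1/8 s, in which the tool goes at most 62.5 mm and 10.7 degrees, less where a joint would pass 70% of its speed; a pose out of reach is approached as far as the arm can. A call is refused whole if a number of a shift passes 6.25 or a number of a turn 0.188, either way. A call with a gripper value outside its range is refused whole. The fingers move at their own pace and stop on an object; "force" is the grip in N (left out, the last holds). Time passes only in rows, so rows that do not move let the fingers close. It gives the time, the measured TCP pose, the force, the opening and the grip force at its end, in the units of the state.
- manip.get_state(): the state, without advancing time (a new reading comes with each control period).
- eyes.get_image(name): name is "scene" or "top" or "wrist"; returns the picture (420x560x3 uint8, red, green, blue); there is no depth.
- eyes.get_calibration(name): a dict with "camera_matrix" (3x3 intrinsics, pixels), "view" (4x4, takes a point from world to camera coordinates). Camera axes: x right, y up, looking along -z (the intrinsics and any distortion apply to the point x, -y, -z); pixel columns grow to the right and rows downward; lengths in m; the calibration is good to about 2 mm. A picture is of the moment at which its call begins: read the wrist's pose just before it. get_calibration takes no time and is no camera call; for the wrist camera it gives the pose at the moment of the call.
- job.sign_off(): hands the job in; it is judged then, once.
The state is a dict: "clock": time; "qpos": joint angles; "qd": joint speeds; "effort": joint torques, N m; "position": TCP position; "ee_rot": TCP orientation; "contact_force": force on the tool from outside, world axes, zero at the start; "moment": the same for the moment, N m; "width": finger opening in m; "gripper_force": force on a finger pad.
Only numpy, scipy, OpenCV 4.12 (cv2) and the standard library are available. Lean on these libraries where they do the work, as an engineer would, in place of code of your own. Each camera call takes 0.05 s, during which the arm holds its last target. There are 200 camera calls.

TASK

Lift the blue tray by its green bar and tip all four orange stoppers into the white hopper while the hopper is still shut, without touching the stoppers with the gripper. Then take the red post of the spring arm and swing the arm, against its spring, all the way to its stop so that the stoppers drop into the yellow bin, and finish while still holding the arm there: do not let go of it. Leave the things round about where they are.

Things in the scene. Friction and masses are not known exactly. Their poses are not given: they have to be found in the camera images.
- station: the stopper discard station, fixed on the worktop: dark steel base 155 x 130 mm, a white square hopper (56 x 60 mm inside) on an aluminium panel below the tray's hinge, a yellow bin below. Origin on the worktop straight below the hopper's centre; +y points to the tipping tray, -x to the spring arm's pivot, z up
- hopper_mouth (a point): centre of the hopper's opening, 134 mm above the worktop, level with its lip on the tray side. Walls 4 mm thick; the opposite wall rises to 185 mm, the two others to 177 mm. The hopper's floor is the steel shutter, 87 mm above the worktop
- bin_in (a point): centre of the yellow bin's inner floor, 11 mm above the worktop; the bin is 90 mm (x) by 95 mm (y) inside and its walls reach 63 mm above the worktop
- tray_hinge (a point): middle of the tray's hinge line, which runs along the station's x, 137.5 mm above the worktop and 34 mm from the hopper's centre
- tray_bar (a point): middle of the tray's green handle: a round bar 12 mm thick, 78 mm long, parallel to the hinge line, held at both ends by thin rods, 34 mm clear of the tray's end wall; it stands 143 mm out from the hinge line and 12 mm above it while the tray is level (149.5 mm above the worktop). The point moves with the tray.
- tray (a joint): tilt of the blue tipping tray (50 mm wide, 100 mm long inside, walls 22 mm, open at the hopper's side) about its hinge, rad: 0 = level, grows as the bar is lifted up and over towards the hopper, 1.2 = stop. Moves lightly, falls back to level when let go. Tipped to about 1.1, all stoppers slide into the hopper
- gate_arm (a joint): angle of the spring arm, which turns on one vertical shaft with the shutter under the hopper, rad: 0 = sprung back, hopper shut; grows clockwise seen from above; 1.25 = hard stop, hopper fully open. A torsion spring pulls it back to 0: at the post about 1.9 N at 0 and 7 N at the stop.
- gate_pivot (a point): point on the vertical axis of the spring arm, 150 mm above the worktop, 78 mm from the hopper's centre along the station's -x
- post_mid (a point): grip point on the axis of the upright round red post at the spring arm's end: 16 mm in diameter, 48 mm tall, 80 mm from the pivot axis. The point is 30 mm above the post's foot, 18 mm below its top, 152 mm above the worktop, and moves with the arm. Seen from the pivot in the station's frame it lies 190 degrees anticlockwise from +x at joint value 0, 118 degrees at the stop
- dispenser: fixed obstacle: tall white dispenser, about 0.45 m high, left of and behind the station. Its column and head reach about 0.17 m from its origin towards the robot and 0.1 m to either side; pass in front of it or well above it. Between robot and station stands an open carton, whose raised dark green flap reaches 0.24 m above the worktop
- stopper_0: orange used tube stopper, 18 mm in diameter, 19 mm tall, about 12 g, standing on the tray at the start; origin at the centre of its narrow lower face
- stopper_1: orange used tube stopper, 18 mm in diameter, 19 mm tall, about 12 g, standing on the tray at the start; origin at the centre of its narrow lower face
- stopper_2: orange used tube stopper, 18 mm in diameter, 19 mm tall, about 12 g, standing on the tray at the start; origin at the centre of its narrow lower face
- stopper_3: orange used tube stopper, 18 mm in diameter, 19 mm tall, about 12 g, standing on the tray at the start; origin at the centre of its narrow lower face
- dropper_a: bystander: small dropper bottle with a blue cap, 27x27x66 mm as it stands; origin at the centre of its underside
- dropper_b: bystander: small dropper bottle with a red cap, 27x27x66 mm as it stands; origin at the centre of its underside
- wash_bottle: bystander: white bottle with a green cap, 54x54x118 mm as it stands; origin at the centre of its underside
- marker_red: bystander: marker pen with a red cap, 15x132x13 mm as it stands; origin at the centre of its underside
- tweezers: bystander: steel tweezers lying flat, 15x118x9 mm as it stands; origin at the centre of its underside
- tube_lying_0: bystander: capped blood tube lying on its side, 51x94x16 mm as it stands; origin at the centre of its underside
- timer: bystander: white bench timer lying on its back, 60x66x19 mm as it stands; origin at the centre of its underside

How it is judged:
By the outcome, as a careful person would: the job done as asked, in the order asked, and still so for the second after the job is handed in, while the arm keeps its last pose, push and grip.
It also fails if it takes over 66 s, if anything falls off the work surface, if the arm or the gripper's body presses on something with over 40 N, if the wrist force passes 120 N, or if a joint passes its speed limit or range.

## Working session

There is one attempt and no reset: what is moved stays moved. The work goes in short steps, Python scripts to look and compute and a tool call to move; the robot and the scene stay as the last step left them, time stands still between calls to the robot, and variables do not carry over. Pictures are saved under pics/ and viewed, at most 10 in all, crops included, and the job is handed in when it is done.

Besides the shell and the picture viewer there is one more tool, called after "Call:" as name([rows], argument=value, ...), one row to a line, values as JSON. drive_tool: Moves the arm, as the interface text tells. Its arguments: {"type":"object","properties":{"rows":{"type":"array"},"force":{"type":"number"}},"required":["rows"]}

```bash
ls; mkdir -p pics; python3 - <<'E'
from rig import manip, eyes, job
import cv2,numpy as np
ims=[eyes.get_image(n) for n in("scene","top")]
for n,i in zip(("scene","top"),ims):
    cv2.imwrite(f"pics/{n}0.png",i[:,:,::-1])
    c=eyes.get_calibration(n);print(n,np.round(c["camera_matrix"],1).tolist(),np.round(c["view"],4).tolist(),[k for k in c])
print(manip.get_state())
E
```

```text
pics
scene [[434.7, 0.0, 281.8], [0.0, 434.7, 212.4], [0.0, 0.0, 1.0]] [[0.449, -0.8932, 0.0238, -0.238], [0.5092, 0.2777, 0.8146, -0.3447], [-0.7342, -0.3536, 0.5795, -0.91], [0.0, 0.0, 0.0, 1.0]] ['camera_matrix', 'view']
top [[475.8, 0.0, 282.6], [0.0, 475.8, 207.4], [0.0, 0.0, 1.0]] [[-0.014, -0.9999, -0.0075, -0.0078], [0.9931, -0.0148, 0.1164, -0.4904], [-0.1165, -0.0058, 0.9932, -1.3991], [0.0, 0.0, 0.0, 1.0]] ['camera_matrix', 'view']
{'clock': 0.1, 'qpos': array([ 1.19699758e+00,  2.76497793e-01,  1.50604277e+00,  3.31590882e-05,
        1.36073986e+00, -1.20967634e-01]), 'qd': array([ 9.20542299e-04,  1.15494231e-03, -2.71228738e-03, -6.69713341e-04,
       -6.31620274e-04,  9.62339224e-05]), 'effort': array([ 4.04496486e-04, -4.17702627e+01, -2.46401989e+01, -3.85796739e-04,
        5.73263984e-03,  1.20827372e-05]), 'position': array([0.14363107, 0.55626968, 0.24153115]), 'ee_rot': array([-2.22359561e-04,  1.26082516e-01,  9.92019398e-01, -8.14227477e-04]), 'contact_force': array([-0.54652709,  0.18447951,  0.53907848]), 'moment': array([-0.03623153, -0.03346605, -0.00716981]), 'gripper_force': 0.0, 'width': 0.08585176399318059}
```

View pics/scene0.png

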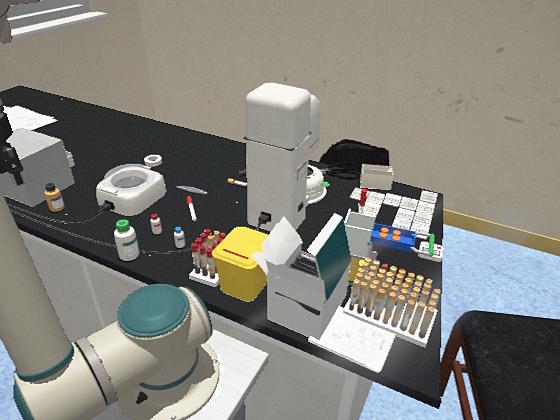

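View pics/top0.png

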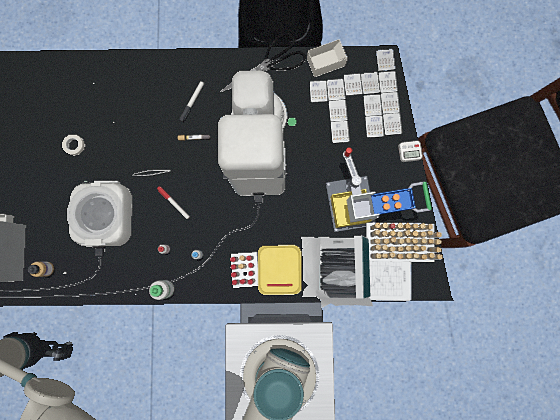

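The scene picture shows the station at the right: blue tray at (393,237), bar at (431,243) and post at (363,198). In the top view the bar is at (427,196), the stoppers at about (392,201) and the red post at (349,152). The green carton flap is around (308,268), with a tube rack right in front of the tray.

```bash
cat > h.py <<'E'
from rig import manip, eyes, job
import cv2,numpy as np
def ray(cal,u,v,z):
    K=cal["camera_matrix"];V=cal["view"];d=np.linalg.inv(K)@[u,v,1];d=np.array([d[0],-d[1],-d[2]])
    R=V[:3,:3];o=-R.T@V[:3,3];w=R.T@d
    return o+w*(z-o[2])/w[2]
def proj(cal,p):
    q=cal["view"][:3,:3]@np.asarray(p)+cal["view"][:3,3];K=cal["camera_matrix"]
    return K[0,0]*q[0]/-q[2]+K[0,2], K[1,1]*-q[1]/-q[2]+K[1,2]
def blobs(img,lo,hi,box,mn=6):
    h=cv2.cvtColor(img,cv2.COLOR_RGB2HSV);m=cv2.inRange(h,lo,hi);k=np.zeros_like(m);x0,y0,x1,y1=box;k[y0:y1,x0:x1]=m[y0:y1,x0:x1]
    n,l,s,c=cv2.connectedComponentsWithStats(k);return k,[(tuple(s[i]),c[i].round(1).tolist()) for i in range(1,n) if s[i][4]>=mn]
COL=dict(green=((45,90,60),(85,255,255)),red=((0,150,90),(5,255,255)),orange=((8,150,120),(20,255,255)),blue=((100,150,60),(120,255,255)),yellow=((22,120,100),(33,255,255)))
E
python3 - <<'E'
from h import *
im=cv2.imread("pics/top0.png")[:,:,::-1];c=eyes.get_calibration("top")
box=(320,135,450,240)
for n,z in(("green",.152),("red",.165),("orange",.16),("blue",.15),("yellow",.06)):
    k,b=blobs(im,*COL[n],box)
    print(n,[(s,q,ray(c,*q,z).round(4).tolist()) for s,q in b])
    if n in("green","blue","yellow"):
        r=cv2.minAreaRect(cv2.findNonZero(k));print(r)
cr=im[130:250,300:460,::-1];cv2.imwrite("pics/c.png",cv2.resize(cr,(800,600),interpolation=cv2.INTER_CUBIC))
E
```

```text
green [((np.int32(422), np.int32(182), np.int32(10), np.int32(28), np.int32(130)), [426.5, 195.4], [0.5032, -0.4104, 0.152])]
((426.5192565917969, 195.5961151123047), (28.04460906982422, 4.706787586212158), 78.69007110595703)
red [((np.int32(345), np.int32(148), np.int32(7), np.int32(9), np.int32(35)), [347.8, 151.5], [0.6263, -0.1968, 0.165])]
orange [((np.int32(393), np.int32(194), np.int32(6), np.int32(6), np.int32(14)), [395.7, 196.3], [0.5009, -0.3241, 0.16]), ((np.int32(382), np.int32(196), np.int32(6), np.int32(6), np.int32(14)), [384.8, 198.5], [0.4953, -0.2942, 0.16]), ((np.int32(395), np.int32(203), np.int32(6), np.int32(6), np.int32(15)), [397.7, 204.9], [0.4772, -0.3286, 0.16]), ((np.int32(383), np.int32(204), np.int32(6), np.int32(6), np.int32(15)), [385.7, 206.0], [0.4747, -0.2959, 0.16])]
blue [((np.int32(372), np.int32(188), np.int32(44), np.int32(26), np.int32(591)), [394.3, 200.5], [0.4907, -0.3222, 0.15])]
((392.8919372558594, 200.85134887695312), (21.04306983947754, 41.59294509887695), 80.53767395019531)
yellow [((np.int32(362), np.int32(189), np.int32(4), np.int32(4), np.int32(12)), [363.5, 190.9], [0.5321, -0.2536, 0.06]), ((np.int32(331), np.int32(191), np.int32(21), np.int32(8), np.int32(77)), [340.9, 194.9], [0.5212, -0.1869, 0.06]), ((np.int32(332), np.int32(200), np.int32(5), np.int32(17), np.int32(39)), [333.8, 208.0], [0.4827, -0.165, 0.06]), ((np.int32(344), np.int32(205), np.int32(28), np.int32(21), np.int32(119)), [352.2, 217.9], [0.4528, -0.218, 0.06]), ((np.int32(335), np.int32(218), np.int32(5), np.int32(10), np.int32(27)), [336.6, 222.7], [0.4394, -0.172, 0.06]), ((np.int32(341), np.int32(224), np.int32(5), np.int32(3), np.int32(9)), [343.2, 224.8], [0.433, -0.1911, 0.06])]
((350.736572265625, 207.8406219482422), (33.424713134765625, 36.031494140625), 79.99201965332031)
```

View pics/c.png

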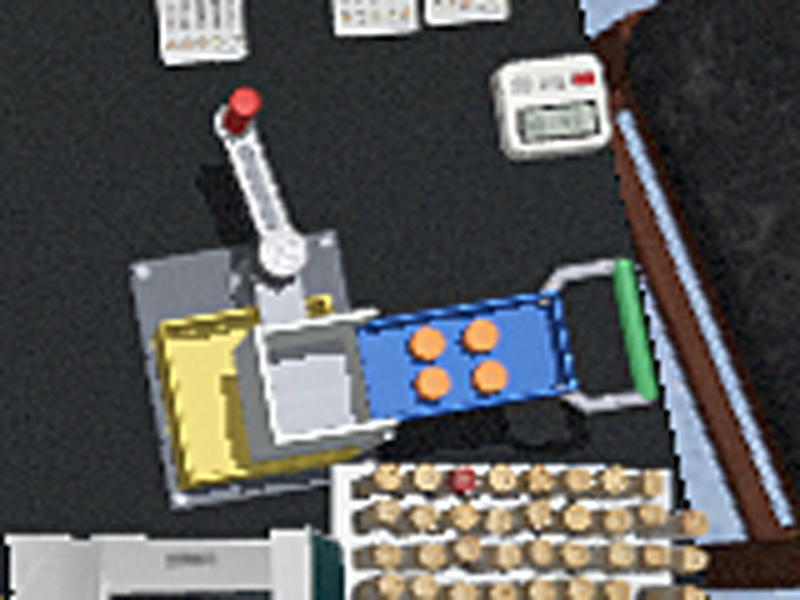

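Call:
drive_tool([
  [[0, 0, 0], [0, 0, 6], 4.5],
  [[0, 0, 0], [0, 0, 6], 4.5],
  [[0, 0, 0], [0, 0, 5], 4.5],
  [[0, 0, -0.18], [3.7, -4.5, 0], 4.5],
  [[0, 0, -0.18], [3.7, -4.5, 0], 4.5],
  [[0, 0, -0.18], [3.7, -4.5, 0], 4.5],
  [[0, 0, -0.18], [3.7, -4.5, 0], 4.5],
  [[0, 0, -0.18], [3.7, -4.5, 0], 4.5],
], force=25)

```text
clock: 1.1
position: [0.3296, 0.3301, 0.412]
ee_rot: [0.0, 0.547, 0.837, -0.0]
contact_force: [0.1, -0.2, 0.9]
width: 0.0451
gripper_force: 0.0
```

Call:
drive_tool([
  [[0, 0, -0.18], [0.8, -5.7, 0], 4.5],
  [[0, 0, -0.18], [0.8, -5.7, 0], 4.5],
  [[0, 0, -0.18], [0.7, -5.7, 0], 4.5],
  [[0, 0, -0.18], [0.7, -5.7, 0], 4.5],
  [[0, 0, -0.18], [0, -5.5, 0], 4.5],
  [[0, 0, -0.18], [0, -5.5, 0], 4.5],
  [[0, 0, -0.18], [0, -5.5, 0], 4.5],
  [[0, 0, -0.18], [0, -5.5, 0], 4.5],
])

```text
clock: 2.1
position: [0.3583, -0.1178, 0.4122]
ee_rot: [-0.0, 0.963, 0.268, 0.0]
contact_force: [0.2, -0.4, -0.2]
width: 0.045
gripper_force: 0.0
```

Call:
drive_tool([
  [[0, 0, -0.18], [2.2, -5.2, 0], 4],
  [[0, 0, -0.18], [2.2, -5.2, 0], 4],
  [[0, 0, -0.025], [2.2, -5.2, 0], 4],
  [[0, 0, 0], [2.2, -5.2, 0], 4],
  [[0, 0, 0], [2.6, -4, 0], 4],
  [[0, 0, 0], [2.6, -4, 0], 4],
  [[0, 0, 0], [0, 0, -5], 4],
  [[0, 0, 0], [0, 0, -3], 4],
])

```text
clock: 3.1
position: [0.4986, -0.4045, 0.3287]
ee_rot: [-0.002, 0.997, 0.082, -0.001]
contact_force: [0.1, 0.7, 0.3]
width: 0.0399
gripper_force: 0.0
```

```bash
python3 - <<'E'
from h import *
for i in range(3): c=eyes.get_calibration("wrist");im=eyes.get_image("wrist")
s=manip.get_state();print(s["position"],s["ee_rot"],s["width"])
cv2.imwrite("pics/w1.png",im[:,:,::-1])
k,b=blobs(im,*COL["green"],(0,0,560,420),60)
for t,q in b: print(t,q,ray(c,*q,.1495).round(4))
E
```

```text
[ 0.49821757 -0.4036975   0.33022431] [-0.00183729  0.99664813  0.08177183 -0.00157753] 0.03978865422144632
(np.int32(291), np.int32(138), np.int32(14), np.int32(78), np.int32(917)) [297.0, 174.5] [ 0.5082 -0.4121  0.1495]
```

View pics/w1.png

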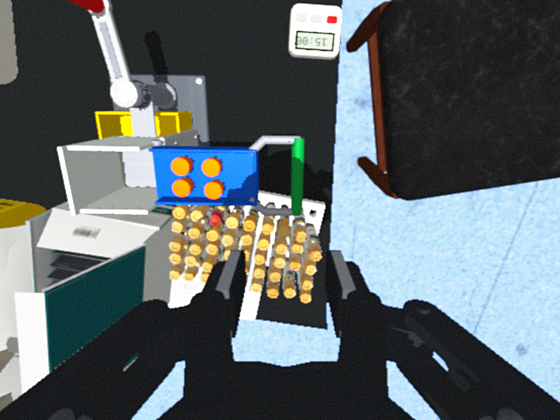

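The wrist view shows the bar at (297,175), upright in the image and so aligned with the jaws. The post is at the upper left and the tray is intact.

Call:
drive_tool([
  [[0, 0, 0], [0.8, -0.7, 0], 4],
  [[0, 0, 0], [0, 0, -5], 4],
  [[0, 0, 0], [0, 0, -5], 4],
  [[0, 0, 0], [0, 0, -2], 4],
  [[0, 0, 0], [0, 0, 0], 4],
])

```text
clock: 3.88
position: [0.5073, -0.4116, 0.2122]
ee_rot: [-0.0, 0.997, 0.082, -0.0]
contact_force: [0.0, -0.0, -0.1]
width: 0.0399
gripper_force: 0.0
```

```bash
python3 - <<'E'
from h import *
for i in range(2): c=eyes.get_calibration("wrist");im=eyes.get_image("wrist")
s=manip.get_state();print(s["position"],s["ee_rot"],s["width"])
cv2.imwrite("pics/w2.png",im[:,:,::-1])
k,b=blobs(im,*COL["green"],(0,0,560,420),60)
for t,q in b: print(t,q,ray(c,*q,.1495).round(4))
E
```

```text
[ 0.50812005 -0.41246395  0.21458938] [0.00166185 0.99664406 0.08182912 0.00136372] 0.03952900420145326
(np.int32(275), np.int32(171), np.int32(21), np.int32(113), np.int32(1935)) [284.4, 225.8] [ 0.5077 -0.4119  0.1495]
```

View pics/w2.png

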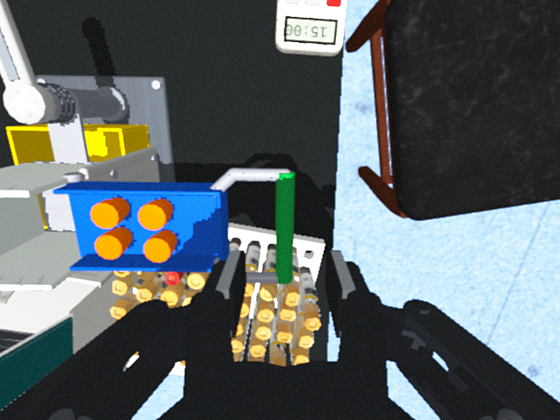

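The jaws straddle the bar: it is at column 284 and the fingers run from about 240 to 335. Next I descend and close.

Call:
drive_tool([
  [[0, 0, 0], [0, 0, -3.5], 4],
  [[0, 0, 0], [0, 0, -2.4], 4],
  [[0, 0, 0], [0, 0, -1.2], 4],
  [[0, 0, 0], [0, 0, 0], 2.5],
  [[0, 0, 0], [0, 0, 0], 1],
  [[0, 0, 0], [0, 0, 0], 1],
  [[0, 0, 0], [0, 0, 0], 1],
  [[0, 0, 0], [0, 0, 0], 1],
])

```text
clock: 4.97
position: [0.5076, -0.4117, 0.1429]
ee_rot: [0.001, 0.997, 0.082, 0.001]
contact_force: [0.4, 0.9, 6.0]
width: 0.0109
gripper_force: 24.8
```

```bash
python3 - <<'E'
import numpy as np
y=np.array([.163,-.987,0]);x=np.array([-.987,-.163,0]);z=np.array([0,0,1.])
def tcp(t):
    r=.4*t; tz=-z*np.cos(r)+y*np.sin(r)   # tool z turns about +x_s: -z -> +y
    a=.0837+t; return .1435*(np.cos(a)*y+np.sin(a)*z)+.008*tz
T=np.r_[0,.03,.08,.15,.23,.31,.39,.47,.55,.63,.71,.79,.87,.95,1.02,1.08,1.13,1.15]
P=np.array([tcp(t) for t in T])*100
for i in range(1,len(T)): print(T[i],((T[i]-T[i-1])*.4*x).round(3),(P[i].round(1)-P[i-1].round(1)).round(1))
E
```

```text
0.03 [-0.012 -0.002  0.   ] [0.  0.  0.4]
0.08 [-0.02  -0.003  0.   ] [0.  0.1 0.7]
0.15 [-0.028 -0.005  0.   ] [0.  0.2 1. ]
0.23 [-0.032 -0.005  0.   ] [-0.1  0.3  1.1]
0.31 [-0.032 -0.005  0.   ] [0.  0.3 1.1]
0.39 [-0.032 -0.005  0.   ] [-0.1  0.5  1.1]
0.47 [-0.032 -0.005  0.   ] [-0.1  0.5  1. ]
0.55 [-0.032 -0.005  0.   ] [-0.1  0.6  0.9]
0.63 [-0.032 -0.005  0.   ] [-0.1  0.7  0.9]
0.71 [-0.032 -0.005  0.   ] [-0.1  0.7  0.9]
0.79 [-0.032 -0.005  0.   ] [-0.2  0.9  0.7]
0.87 [-0.032 -0.005  0.   ] [-0.1  0.8  0.8]
0.95 [-0.032 -0.005  0.   ] [-0.2  1.   0.6]
1.02 [-0.028 -0.005  0.   ] [-0.1  0.8  0.5]
1.08 [-0.024 -0.004  0.   ] [-0.1  0.8  0.4]
1.13 [-0.02  -0.003  0.   ] [-0.1  0.6  0.2]
1.15 [-0.008 -0.001  0.   ] [-0.1  0.3  0.1]
```

Call:
drive_tool([
  [[-0.012, -0.002, 0], [0, 0, 0.4], 1],
  [[-0.02, -0.003, 0], [0, 0.1, 0.7], 1],
  [[-0.028, -0.005, 0], [0, 0.2, 1.0], 1],
  [[-0.032, -0.005, 0], [-0.1, 0.3, 1.1], 1],
  [[-0.032, -0.005, 0], [0, 0.3, 1.1], 1],
  [[-0.032, -0.005, 0], [-0.1, 0.5, 1.1], 1],
  [[-0.032, -0.005, 0], [-0.1, 0.5, 1.0], 1],
])

```text
clock: 5.85
position: [0.5046, -0.3924, 0.2071]
ee_rot: [0.097, 0.992, 0.082, 0.009]
contact_force: [4.4, -3.4, -0.4]
width: 0.0111
gripper_force: 24.3
```

Call:
drive_tool([
  [[-0.032, -0.005, 0], [-0.1, 0.6, 0.9], 1],
  [[-0.032, -0.005, 0], [-0.1, 0.7, 0.9], 1],
  [[-0.032, -0.005, 0], [-0.1, 0.7, 0.9], 1],
  [[-0.032, -0.005, 0], [-0.2, 0.9, 0.7], 1],
  [[-0.032, -0.005, 0], [-0.1, 0.8, 0.8], 1],
  [[-0.032, -0.005, 0], [-0.2, 1.0, 0.6], 1],
])

```text
clock: 6.6
position: [0.4975, -0.346, 0.2564]
ee_rot: [0.194, 0.978, 0.081, 0.017]
contact_force: [5.3, -3.7, 3.6]
width: 0.011
gripper_force: 24.5
```

Call:
drive_tool([
  [[-0.028, -0.005, 0], [-0.1, 0.8, 0.5], 1],
  [[-0.024, -0.004, 0], [-0.1, 0.8, 0.4], 1],
  [[-0.02, -0.003, 0], [-0.1, 0.6, 0.2], 1],
  [[-0.008, -0.001, 0], [-0.1, 0.3, 0.1], 1],
  [[0, 0, 0], [0, 0, 0], 1],
  [[0, 0, 0], [0, 0, 0], 1],
  [[0, 0, 0], [0, 0, 0], 1],
  [[0, 0, 0], [0, 0, 0], 1],
])

```text
clock: 7.6
position: [0.4939, -0.3215, 0.2692]
ee_rot: [0.234, 0.969, 0.08, 0.021]
contact_force: [5.9, -3.4, 6.4]
width: 0.011
gripper_force: 24.5
```

```bash
python3 - <<'E'
from h import *
c=eyes.get_calibration("wrist");im=eyes.get_image("wrist");i2=eyes.get_image("top");i3=eyes.get_image("scene")
cv2.imwrite("pics/m.png",np.vstack([np.hstack([cv2.resize(im,(400,300)),cv2.resize(i2[140:245,310:450],(400,300))]),np.hstack([cv2.resize(i3[160:280,320:480],(400,300)),np.zeros((300,400,3),np.uint8)])])[:,:,::-1])
print(blobs(im,*COL["orange"],(0,0,560,420),30)[1],blobs(i2,*COL["orange"],(320,135,450,240))[1])
E
```

```text
[((np.int32(56), np.int32(195), np.int32(59), np.int32(43), np.int32(1608)), [82.3, 215.7]), ((np.int32(245), np.int32(249), np.int32(7), np.int32(14), np.int32(47)), [247.4, 255.8]), ((np.int32(169), np.int32(289), np.int32(17), np.int32(13), np.int32(98)), [176.9, 294.8]), ((np.int32(142), np.int32(294), np.int32(17), np.int32(10), np.int32(98)), [150.5, 297.6]), ((np.int32(143), np.int32(308), np.int32(15), np.int32(13), np.int32(66)), [151.0, 314.0])] [((np.int32(355), np.int32(206), np.int32(4), np.int32(4), np.int32(9)), [355.9, 207.6]), ((np.int32(356), np.int32(208), np.int32(8), np.int32(9), np.int32(40)), [359.8, 211.7])]
```

View pics/m.png

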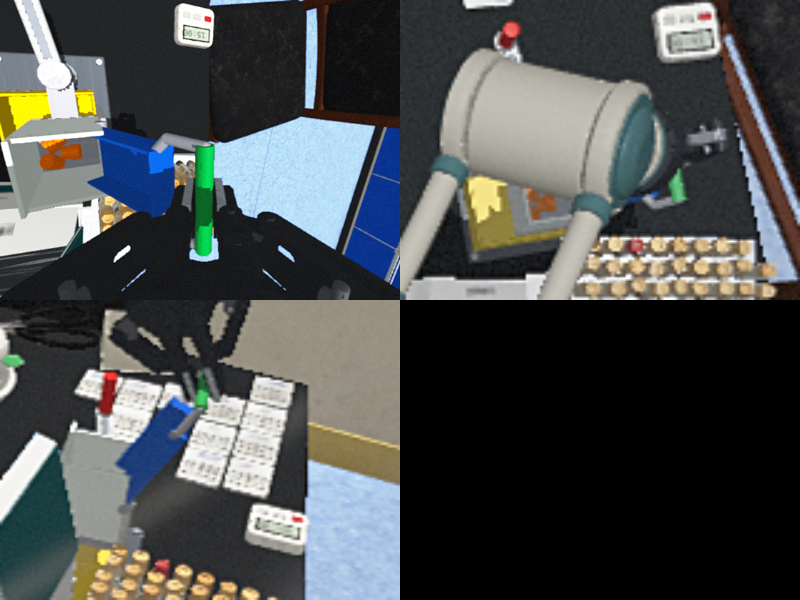

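The wrist panel shows the stoppers lying in the hopper at about (60,155), and the tray is tipped to about 1.15 with the bar still held. Next I lower the tray again.

Call:
drive_tool([
  [[0.028, 0.004, 0], [0.2, -0.9, -0.3], 1],
  [[0.024, 0.004, 0], [0.1, -0.8, -0.4], 1],
  [[0.028, 0.005, 0], [0.1, -0.8, -0.5], 1],
  [[0.032, 0.005, 0], [0.2, -1.0, -0.6], 1],
  [[0.032, 0.005, 0], [0.1, -0.8, -0.8], 1],
  [[0.032, 0.005, 0], [0.2, -0.9, -0.7], 1],
  [[0.032, 0.005, 0], [0.1, -0.7, -0.9], 1],
  [[0.032, 0.005, 0], [0.1, -0.7, -0.9], 1],
])

```text
clock: 8.75
position: [0.5038, -0.3872, 0.2157]
ee_rot: [0.112, 0.99, 0.081, 0.01]
contact_force: [4.0, -3.4, 2.7]
width: 0.0109
gripper_force: 25.4
```

Call:
drive_tool([
  [[0.032, 0.005, 0], [0.1, -0.6, -0.9], 1],
  [[0.032, 0.005, 0], [0.1, -0.5, -1.0], 1],
  [[0.032, 0.005, 0], [0.1, -0.5, -1.1], 1],
  [[0.032, 0.005, 0], [0, -0.3, -1.1], 1],
  [[0.032, 0.005, 0], [0.1, -0.3, -1.1], 1],
  [[0.028, 0.005, 0], [0, -0.2, -1.0], 1],
  [[0.02, 0.003, 0], [0, -0.1, -0.7], 1],
  [[0.012, 0.002, 0], [0, 0, -0.3], 1],
])

```text
clock: 9.75
position: [0.5075, -0.4116, 0.143]
ee_rot: [0.0, 0.997, 0.082, 0.001]
contact_force: [2.9, -0.7, 12.5]
width: 0.0114
gripper_force: 27.3
```

Call:
drive_tool([
  [[0, 0, 0], [0, 0, 0], 1],
  [[0, 0, 0], [0, 0, 0], 4],
  [[0, 0, 0], [0, 0, 0], 4],
  [[0, 0, 0], [0, 0, 0], 4],
  [[0, 0, 0], [0, 0, 2], 4],
  [[0, 0, 0], [0, 0, 5], 4],
  [[0, 0, 0], [0, 0, 5], 4],
  [[0, 0, 0], [0, 0, 2], 4],
])

```text
clock: 10.75
position: [0.5073, -0.4117, 0.2859]
ee_rot: [0.002, 0.997, 0.082, 0.001]
contact_force: [-0.6, -0.7, -0.3]
width: 0.04
gripper_force: 0.0
```

```bash
python3 - <<'E'
from h import *
c=eyes.get_calibration("wrist");im=eyes.get_image("wrist");i2=eyes.get_image("top");s=manip.get_state();print(s["position"],s["ee_rot"],s["width"])
cv2.imwrite("pics/n.png",im[:,:,::-1])
print(blobs(im,*COL["orange"],(0,0,560,420),30)[1])
for n,i,cc,bx in (("w",im,c,(0,0,560,300)),("t",i2,eyes.get_calibration("top"),(330,140,370,175))):
  for z in(.152,.17):print(n,[(t,q,ray(cc,*q,z).round(4)) for t,q in blobs(i,*COL["red"],bx,8)[1]])
E
```

```text
[ 0.50743432 -0.41181942  0.28528923] [0.00199232 0.99663912 0.08187793 0.00158185] 0.04011864844458588
[((np.int32(87), np.int32(167), np.int32(37), np.int32(39), np.int32(825)), [103.2, 188.2]), ((np.int32(159), np.int32(231), np.int32(9), np.int32(10), np.int32(35)), [162.9, 233.6]), ((np.int32(175), np.int32(231), np.int32(11), np.int32(7), np.int32(31)), [181.0, 233.1]), ((np.int32(210), np.int32(233), np.int32(13), np.int32(12), np.int32(44)), [217.0, 237.3]), ((np.int32(228), np.int32(237), np.int32(14), np.int32(13), np.int32(91)), [236.2, 241.3]), ((np.int32(249), np.int32(242), np.int32(11), np.int32(8), np.int32(30)), [253.4, 245.1]), ((np.int32(265), np.int32(243), np.int32(14), np.int32(18), np.int32(84)), [271.5, 249.9]), ((np.int32(169), np.int32(245), np.int32(14), np.int32(14), np.int32(76)), [175.9, 250.6]), ((np.int32(188), np.int32(248), np.int32(16), np.int32(14), np.int32(98)), [196.8, 252.4]), ((np.int32(285), np.int32(251), np.int32(11), np.int32(11), np.int32(45)), [289.7, 254.2]), ((np.int32(207), np.int32(255), np.int32(11), np.int32(11), np.int32(43)), [21
[... 1881 characters left out ...]
nt32(92)), [196.5, 241.1], array([ 0.4523, -0.3388,  0.152 ]))]
w [((np.int32(25), np.int32(0), np.int32(38), np.int32(12), np.int32(263)), [47.4, 4.1], array([ 0.6217, -0.2278,  0.17  ])), ((np.int32(319), np.int32(18), np.int32(11), np.int32(7), np.int32(51)), [324.0, 21.1], array([ 0.643 , -0.4172,  0.17  ])), ((np.int32(191), np.int32(233), np.int32(13), np.int32(16), np.int32(92)), [196.5, 241.1], array([ 0.4611, -0.3429,  0.17  ]))]
t [((np.int32(345), np.int32(148), np.int32(7), np.int32(9), np.int32(32)), [347.9, 151.4], array([ 0.6297, -0.1989,  0.152 ]))]
t [((np.int32(345), np.int32(148), np.int32(7), np.int32(9), np.int32(32)), [347.9, 151.4], array([ 0.6254, -0.1964,  0.17  ]))]
```

View pics/n.png

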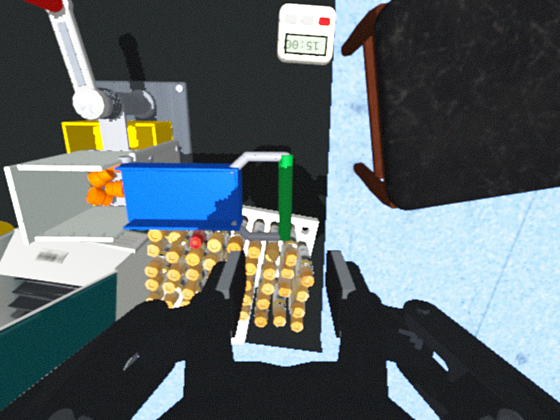

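The tray is level and empty, and all the stoppers are in the hopper at about (103,188). On to the red post.

Call:
drive_tool([
  [[0, 0, 0.17], [2.4, 4.3, 0], 4.5],
  [[0, 0, 0], [2.4, 4.3, 0], 4.5],
  [[0, 0, 0], [2.4, 4.3, 0], 4.5],
  [[0, 0, 0], [2.4, 4.3, 0], 4.5],
  [[0, 0, 0], [2.4, 4.2, 0], 4.5],
  [[0, 0, 0], [0, 0, -3], 4.5],
  [[0, 0, 0], [0, 0, 0], 4.5],
  [[0, 0, 0], [0, 0, 0], 4.5],
])

```text
clock: 11.85
position: [0.6264, -0.1976, 0.2519]
ee_rot: [-0.0, 0.986, 0.166, -0.001]
contact_force: [0.5, 0.2, 0.1]
width: 0.0449
gripper_force: 0.0
```

```bash
python3 - <<'E'
from h import *
c=eyes.get_calibration("wrist");im=eyes.get_image("wrist");s=manip.get_state();print(s["position"],s["ee_rot"],s["width"],s["qpos"])
cv2.imwrite("pics/p.png",im[:,:,::-1])
for z in(.152,.17):print([(t,q,ray(c,*q,z).round(4)) for t,q in blobs(im,*COL["red"],(0,0,560,420),40)[1]])
E
```

```text
[ 0.62675867 -0.19796416  0.2526808 ] [1.69915578e-04 9.86182441e-01 1.65662780e-01 8.83172212e-05] 0.04496041829134062 [-4.11619639e-01  3.96132616e-01  1.29753428e+00 -1.89543932e-04
  1.44759214e+00  8.26339863e-01]
[((np.int32(280), np.int32(185), np.int32(22), np.int32(35), np.int32(550)), [290.5, 202.6], array([ 0.6323, -0.2   ,  0.152 ])), ((np.int32(476), np.int32(190), np.int32(10), np.int32(7), np.int32(44)), [480.4, 193.1], array([ 0.6872, -0.3349,  0.152 ]))]
[((np.int32(280), np.int32(185), np.int32(22), np.int32(35), np.int32(550)), [290.5, 202.6], array([ 0.6375, -0.1978,  0.17  ])), ((np.int32(476), np.int32(190), np.int32(10), np.int32(7), np.int32(44)), [480.4, 193.1], array([ 0.6881, -0.3222,  0.17  ]))]
```

View pics/p.png

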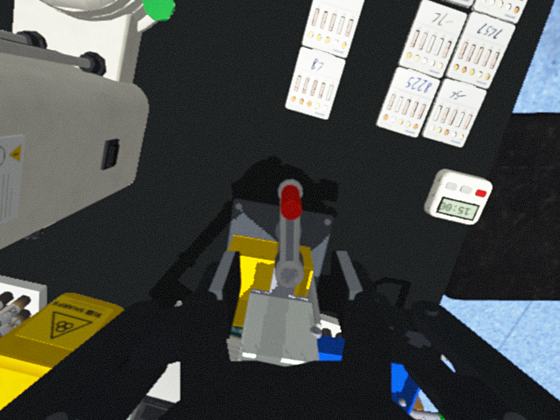

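The post is at (290,203), centred between the fingers. I'll go down over it and grip.

Call:
drive_tool([
  [[0, 0, 0], [0.3, -0.1, -3.8], 4.5],
  [[0, 0, 0], [0, 0, -3.5], 4.5],
  [[0, 0, 0], [0, 0, -2.5], 4.5],
  [[0, 0, 0], [0, 0, -1.1], 4.5],
  [[0, 0, 0], [0, 0, 0], 1.3],
  [[0, 0, 0], [0, 0, 0], 1.3],
  [[0, 0, 0], [0, 0, 0], 1.3],
  [[0, 0, 0], [0, 0, 0], 1.3],
], force=60)

```text
clock: 12.9
position: [0.6309, -0.1999, 0.1448]
ee_rot: [0.002, 0.986, 0.166, 0.001]
contact_force: [1.0, -5.0, -0.1]
width: 0.0143
gripper_force: 58.5
```

```bash
python3 - <<'E'
import numpy as np
piv=np.array([.5525,-.2240]);
A=np.radians(19.4)-np.r_[0,.03,.09,.17,.25,.33,.41,.49,.57,.65,.73,.81,.89,.97,1.05,1.12,1.18,1.22,1.25,1.27]
P=8*np.c_[np.cos(A),np.sin(A)];P=P.round(1);print(np.c_[np.diff(A),np.diff(P,axis=0)].round(2).tolist())
E
```

```text
[[-0.03, 0.1, -0.3], [-0.06, 0.2, -0.4], [-0.08, 0.1, -0.7], [-0.08, 0.1, -0.6], [-0.08, 0.0, -0.6], [-0.08, 0.0, -0.7], [-0.08, -0.1, -0.6], [-0.08, -0.1, -0.6], [-0.08, -0.2, -0.7], [-0.08, -0.2, -0.6], [-0.08, -0.3, -0.5], [-0.08, -0.3, -0.6], [-0.08, -0.3, -0.5], [-0.08, -0.4, -0.5], [-0.07, -0.4, -0.4], [-0.06, -0.4, -0.4], [-0.04, -0.2, -0.2], [-0.03, -0.2, -0.1], [-0.02, -0.1, -0.1]]
```

Call:
drive_tool([
  [[0, 0, -0.03], [0.1, -0.3, 0], 1.3],
  [[0, 0, -0.06], [0.2, -0.4, 0], 1.3],
  [[0, 0, -0.08], [0.1, -0.7, 0], 1.3],
  [[0, 0, -0.08], [0.1, -0.6, 0], 1.3],
  [[0, 0, -0.08], [0, -0.6, 0], 1.3],
  [[0, 0, -0.08], [0, -0.7, 0], 1.3],
  [[0, 0, -0.08], [-0.1, -0.6, 0], 1.3],
])

```text
clock: 13.78
position: [0.6343, -0.2363, 0.1448]
ee_rot: [-0.001, 0.997, -0.079, 0.001]
contact_force: [0.8, 1.1, 3.8]
width: 0.0143
gripper_force: 58.9
```

Call:
drive_tool([
  [[0, 0, -0.08], [-0.1, -0.6, 0], 1.3],
  [[0, 0, -0.08], [-0.2, -0.7, 0], 1.3],
  [[0, 0, -0.08], [-0.2, -0.6, 0], 1.3],
  [[0, 0, -0.08], [-0.3, -0.5, 0], 1.3],
  [[0, 0, -0.08], [-0.3, -0.6, 0], 1.3],
  [[0, 0, -0.08], [-0.3, -0.5, 0], 1.3],
  [[0, 0, -0.08], [-0.4, -0.5, 0], 1.3],
  [[0, 0, -0.07], [-0.4, -0.4, 0], 1.3],
])

```text
clock: 14.78
position: [0.6131, -0.2797, 0.1447]
ee_rot: [-0.002, 0.923, -0.384, 0.001]
contact_force: [1.5, 2.9, 3.5]
width: 0.0146
gripper_force: 59.0
```

Call:
drive_tool([
  [[0, 0, -0.06], [-0.4, -0.4, 0], 1.3],
  [[0, 0, -0.04], [-0.2, -0.2, 0], 1.3],
  [[0, 0, -0.03], [-0.2, -0.1, 0], 1.3],
  [[0, 0, -0.02], [-0.1, -0.1, 0], 1.3],
  [[0, 0, 0], [0, 0, 0], 1.3],
  [[0, 0, 0], [0, 0, 0], 1.3],
])

```text
clock: 15.52
position: [0.604, -0.2877, 0.1447]
ee_rot: [-0.001, 0.892, -0.451, 0.001]
contact_force: [1.2, 4.6, 5.7]
width: 0.0146
gripper_force: 59.3
```

Call:
drive_tool([
  [[0, 0, -0.025], [-0.16, -0.12, 0], 1.3],
  [[0, 0, 0], [0, 0, 0], 1.3],
  [[0, 0, 0], [0, 0, 0], 1.3],
])

```text
clock: 15.9
position: [0.6037, -0.2879, 0.1447]
ee_rot: [-0.003, 0.887, -0.462, 0.002]
contact_force: [5.9, 6.7, 5.2]
width: 0.0149
gripper_force: 59.4
```

Call:
drive_tool([
  [[0, 0, -0.025], [-0.16, -0.12, 0], 1.3],
  [[0, 0, 0], [0, 0, 0], 1.3],
  [[0, 0, 0], [0, 0, 0], 1.3],
])

```text
clock: 16.27
position: [0.6034, -0.2874, 0.1447]
ee_rot: [-0.005, 0.881, -0.474, 0.002]
contact_force: [8.8, 10.1, 4.5]
width: 0.0142
gripper_force: 59.8
```

The tool no longer advances and the force rises, so the arm is on its stop. I'll check the hopper and bin.

```bash
python3 - <<'E'
from h import *
im=eyes.get_image("wrist");i2=eyes.get_image("top");i3=eyes.get_image("scene");c=eyes.get_calibration("top")
for t,q in blobs(i2,*COL["orange"],(320,135,450,240),4)[1]: print(q,ray(c,*q,.02).round(3))
cv2.imwrite("pics/f.png",np.vstack([np.hstack([cv2.resize(im,(400,300)),cv2.resize(i2[140:245,310:450],(400,300))]),np.hstack([cv2.resize(i3[160:280,320:480],(400,300)),cv2.resize(im[210:360,0:200],(400,300))])])[:,:,::-1])
E
```

```text
(no output)
```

View pics/f.png

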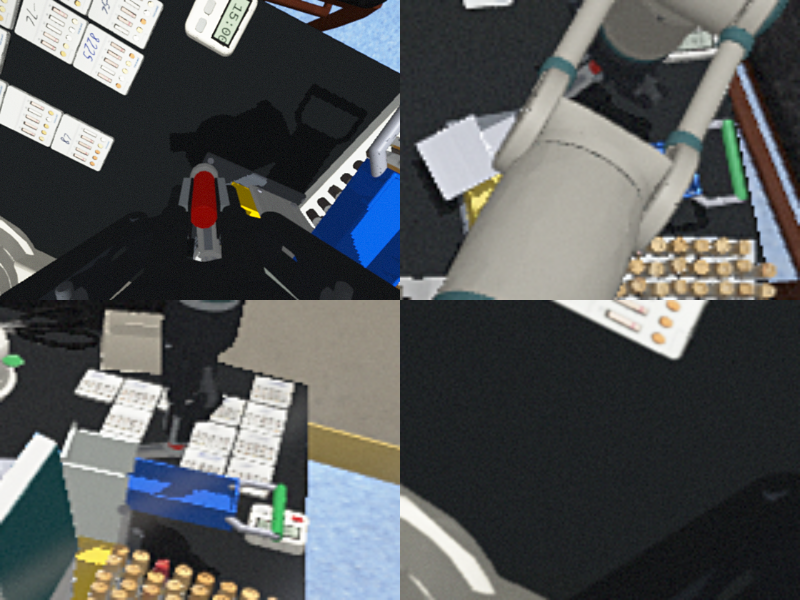

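The red post is held between the pads at (205,200) in the wrist panel. The top panel shows the shutter swung clear of the hopper at (455,155), with no stopper on it. The tray is level. Signing off.

```bash
python3 -c "
from rig import job
print(job.sign_off())"
```

```text
the job is handed in; nothing more can be done
None
```

I tipped the stoppers into the shut hopper and signed off with the spring arm held against its stop; the shutter is clear of the hopper, but the robot arm hid the hopper and bin, so I did not see the stoppers land.

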